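# Log a vial rack through the pass-through reader

## Robot

A 7-joint arm with a two-finger parallel gripper is mounted at the origin on a cart in front of the work surface, level with it; the furniture and walls round the work are solid. World frame = base frame: x ahead of the robot, y to its left, z up, the work surface at z = 0. Lengths are in m, angles in rad, forces in N, time in s.
With the tool pointing down it reaches from about 0.4 to 0.85 m from the base axis. Payload 4.5 kg.
Tool frame: the origin (TCP) lies on the centre line of the jaws, within the pads' length; the fingertips stand ahead of it and the grasp point (between the pads) lies 6 mm ahead of it (arm.tip_extent is the z of the fingertips in the tool frame, in m); z points along the fingers, x is the direction in which the jaws open and shut, and the axes are right-handed (so a half turn about z gives the same grasp; the last joint's range is limited). The gripper opens to 85 mm and grips with 20 to 120 N. Pads are 22 mm wide; open, the fingers measure 114 mm over their backs; the gripper's body (76 mm by 85 mm) begins 54 mm behind the grasp point. The pads swing forward as they close: fully open they stand 13 mm farther back than shut.
Start: joints at [1.196, 0.689, -0.195, 1.565, 0.157, 0.902, -0.215], TCP at [0.248, -0.574, 0.256] pointing down, gripper open.
Joint ranges: [-3.01, 3.01], [-0.46, 2.08], [-1.47, 1.51], [0.13, 2.56], [-1, 4.14], [0.04, 2.09], [-2.66, 2.66]. Speed limits (rad/s): [2.57, 2.57, 3.14, 3.14, 3.14, 3.14, 3.14].

## Interface

Orientations are given as a unit quaternion [x, y, z, w].
In Python, from workcell import arm gives the robot as it stands.
- The arm moves only by the tool carry_out, never from a script. Its argument "series" is a list of rows, each an object of numbers: "x", "y", "z": the shift along the tool's x, y, z in mm; "rx", "ry", "rz": the turn, a rotation vector about the tool's x, y, z in rad; "grip": the finger opening in mm, from 0 to 85.4. A call has 1 to 12 rows; each row is the pose to reach, as a shift and turn from the pose commanded when the call began, along the tool's axes at that moment; what a row does not reach only later rows make up. A row lasts 1/10 s, in which the tool goes at most 50 mm and 8.59 degrees, less where a joint would pass 70% of its speed; a pose out of reach is approached as far as the arm can. A call with a gripper value outside its range is refused whole. The fingers move at their own pace and stop on an object; "newtons" is the grip in N (left out, the last holds). Time passes only in rows, so rows that repeat a pose let the fingers close. It gives the time, the measured TCP pose, the force and the opening at its end, in the units of the state.
- arm.sense(): the state, without advancing time (a new reading comes with each control period).
- arm.camera(name): name is "scene" or "top"; returns a dict with "frame" (400x640x3 uint8, blue, green, red), "fx", "fy", "cx", "cy" (pixels), "dist_coeffs" ([k1, k2, p1, p2, k3] as OpenCV has them; the pictures are not rectified), "T" (4x4, takes a point from camera to world coordinates). Camera axes: x right, y down, z forward; pixel columns grow to the right and rows downward; lengths in m; the calibration is good to about 2 mm. A picture is of the moment at which its call begins. There is no depth.
- arm.finish_job(): hands the job in, once; it reports no verdict.
The state is a dict: "time": time; "joint_positions": joint angles; "qvel": joint speeds; "joint_torque": joint torques, N m; "eef_pos": TCP position; "tcp_rot": TCP orientation; "wrist_force": force on the tool from outside, world axes, zero at the start; "torque": the same for the moment, N m; "opening": opening from 0.0 (shut) to 1.0 (fully open).
Only numpy, scipy, OpenCV 4.12 (cv2) and the standard library are available. Lean on these libraries where they do the work, as an engineer would, in place of code of your own. Each camera call takes 0.05 s, during which the arm holds its last target.

## Task

Log in the white rack of capped vials on the pass-through reader: stand it in the in-feed lane (the side with the splayed guides and the amber flap), slide it along the lane under the reader's arch, then take it from the far side and pull it right through until it stands against the black bumper of the end stop. The arch is too low for fingers, so you will have to let go of the rack and take it again at its other end. Keep the rack upright, and leave the other things on the bench where they are.

Things in the scene. Friction and masses are not known exactly. Their poses are not given: they have to be found in the camera images.
- rack: White open-sided rack, 30 mm wide (its x), 142 mm long (its y), 44 mm high, with five vials held fast in it; their blue and red caps reach 52 mm above its underside. Grip it across the 30 mm, at an end or the middle, pads over the edge of the top plate (40 to 44 mm up). Either end may go first. About 0.16 kg. Origin: centre of its underside; z up.
- reader: Pass-through reader, fixed to the bench: grey base with a straight lane along its y axis, off-white arch across it, low end stop. Origin: underside of the base, on the lane's centre line at mid-arch; z up. In-feed at +y, out-feed at -y; lane floor at z = 16 mm; base 90 mm wide, y = -204 to +181 mm. A rack against the stop has its origin at x = 0, y = -114, z = 16 mm here.
- infeed (a point): Point on the lane floor, on the centre line, at the splayed in-feed end (reader y = +135 mm). From here towards the stop two straight steel guides stand 36 mm apart inside, 5 mm thick, 6 mm high above the lane floor; from here outwards they splay to 60 mm apart at y = +178 mm.
- arch (a point): Middle of the arch, on the lane floor. The arch covers 22 mm either way along the lane; its passage is 42 mm wide and 62 mm high above the lane floor. Roof 90 mm above the bench; outside it spans reader x = -34 to +82 mm (a cable gland at the back reaches +97 mm). The low roof keeps fingers out of the passage.
- stop (a point): Centre of the end stop's black bumper face, at lane floor height (reader y = -185 mm); the rack's leading end must come to rest against it. The stop is 12 mm high above the lane floor, 46 mm wide.
- flap (a joint): Light, translucent amber flap hinged under the arch's roof at the in-feed mouth (reader y = +17 mm), about 31 mm long. 0 = hanging shut, grows (to 1.5 rad) as the rack pushes it in towards the out-feed; it swings only that way, very lightly, rides over the vial caps and falls shut behind the rack.
- slide_box: dark blue slide storage box, 101 x 178 x 38 mm, lying flat; origin under its centre. Bystander.
- scissors: scissors with red handles, 199 mm long, lying flat. Bystander.
- tally_counter: round chromed hand tally counter, 65 x 55 x 18 mm, lying flat. Bystander.
- forceps: steel forceps, 119 mm long, lying flat. Bystander.
- immersion_oil: small brown glass bottle with black cap, 27 mm across, 62 mm high. Bystander.
- wipes: flat white and teal packet of lens tissue, 105 x 75 x 8 mm. Bystander.

How it is judged:
By the outcome, as a careful person would: the job done as asked, in the order asked, and still so for the second after the job is handed in, with the robot touching nothing.
It also fails if it takes over 51 s, if anything falls off the work surface, if the arm or the gripper's body presses on something with over 40 N, if the wrist force passes 120 N, or if a joint passes its speed limit or range.

## Working session

There is one attempt and no reset: what is moved stays moved. The work goes in short steps, Python scripts to look and compute and a tool call to move; the robot and the scene stay as the last step left them, time stands still between calls to the robot, and variables do not carry over. Pictures are saved under pics/ and viewed, and the job is handed in when it is done.

Besides the shell and the picture viewer there is one more tool, called after "Call:" in YAML: its name, and indented under it one key for each argument. carry_out: Moves the arm, as the interface text tells. Its arguments: {"type":"object","properties":{"series":{"type":"array"},"newtons":{"type":"number"}},"required":["series"]}

```bash
mkdir -p pics; ls; python3 - <<'E'
from workcell import arm
import cv2,pickle
s=arm.sense();print(s,arm.tip_extent)
for n in("scene","top"):
    c=arm.camera(n);cv2.imwrite(f"pics/{n}0.png",c["frame"]);pickle.dump(c,open(n+"0.pkl","wb"))
    print(n,{k:v for k,v in c.items() if k!="frame"})
E
```

```text
pics
{'time': 0.0, 'joint_positions': array([ 1.19581235,  0.68997803, -0.19450317,  1.56637265,  0.15729708,
        0.90249912, -0.21511243]), 'qvel': array([ 0.00143116,  0.00043368,  0.00163403, -0.00157265,  0.0003271 ,
       -0.00085199,  0.00030875]), 'joint_torque': array([-3.42377743e-04, -5.39621580e+01, -1.26677569e+00, -1.58546019e+01,
        9.06063564e-03,  9.55453841e-03,  1.19405891e-05]), 'eef_pos': array([ 0.24813916, -0.57295828,  0.25547982]), 'tcp_rot': array([ 8.35928383e-01, -5.48837743e-01, -8.16765202e-04, -4.51237116e-04]), 'wrist_force': array([-0.37485524,  0.9664661 , -0.37089937]), 'torque': array([-0.06894083, -0.04642337, -0.01159379]), 'opening': 1.0039034281771368} 0.025
scene {'fx': 394.44440629611955, 'fy': 394.44440629611955, 'cx': 324.7543267094295, 'cy': 201.41591815771042, 'dist_coeffs': array([-0.09468195,  0.        ,  0.        ,  0.        ,  0.        ]), 'T': array([[-0.79590028, -0.31613282,  0.51633592, -0.09470564],
       [-0.60528104,  0.39671714, -0.69010896,  0.92564288],
       [ 0.01332678, -0.86178626, -0.50709648,  0.67193552],
       [ 0.        ,  0.        ,  0.        ,  1.        ]])}
top {'fx': 466.1996147860941, 'fy': 466.1996147860941, 'cx': 322.5552572691529, 'cy': 199.2514732429763, 'dist_coeffs': array([-0.09588265,  0.        ,  0.        ,  0.        ,  0.        ]), 'T': array([[-0.013235  , -0.98285589,  0.18389978,  0.18655696],
       [-0.99990638,  0.01237014, -0.00584937,  0.13027489],
       [ 0.00347422, -0.18395998, -0.98292759,  1.67618676],
       [ 0.        ,  0.        ,  0.        ,  1.        ]])}
```

View pics/scene0.png

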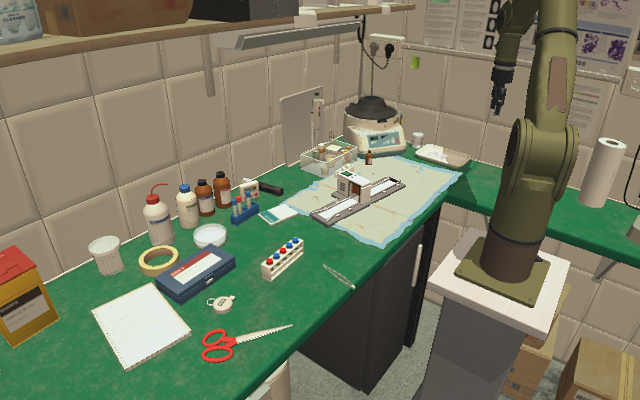

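View pics/top0.png

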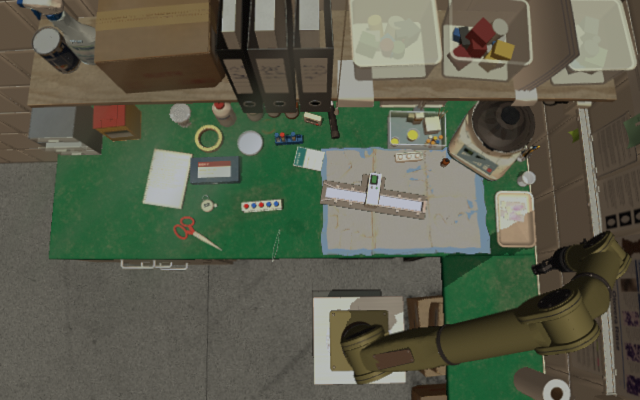

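```bash
python3 - <<'E'
import cv2
t=cv2.imread("pics/top0.png");s=cv2.imread("pics/scene0.png")
cv2.imwrite("pics/t_reader.png",cv2.resize(t[160:230,310:440],None,fx=6,fy=6,interpolation=cv2.INTER_CUBIC))
cv2.imwrite("pics/t_rack.png",cv2.resize(t[185:245,220:300],None,fx=9,fy=9,interpolation=cv2.INTER_CUBIC))
cv2.imwrite("pics/s_both.png",cv2.resize(s[160:290,250:420],None,fx=4.6,fy=4.6,interpolation=cv2.INTER_CUBIC))
E
```

```text
(no output)
```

View pics/t_reader.png

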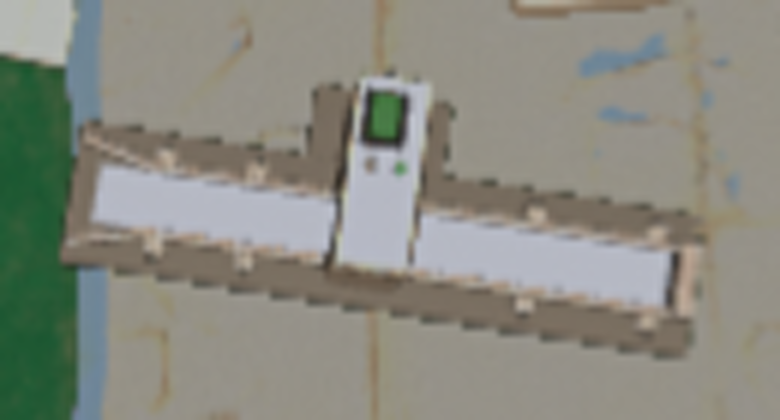

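View pics/t_rack.png

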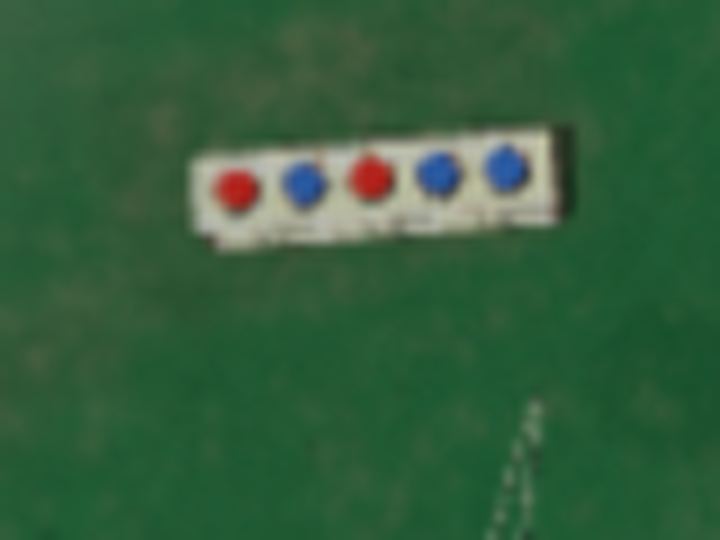

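View pics/s_both.png

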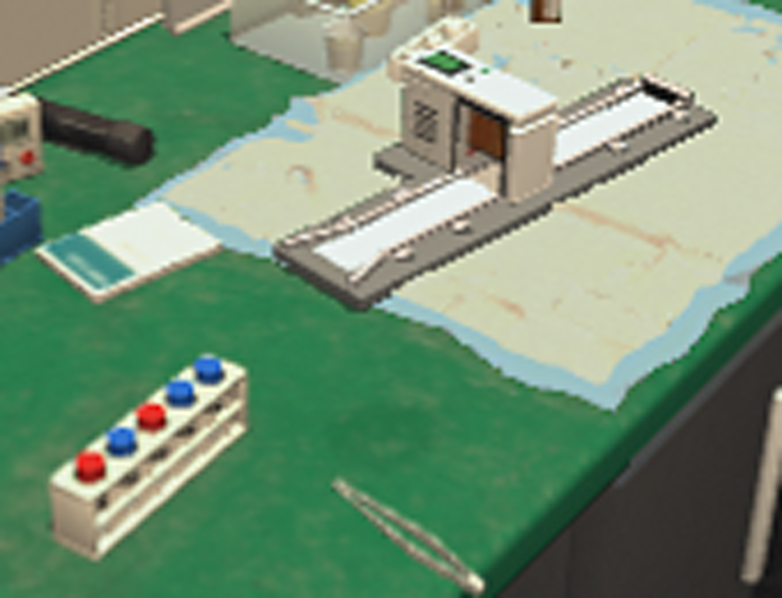

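```bash
cat > h.py <<'E'
import numpy as np,cv2,pickle
from scipy.optimize import least_squares
def proj(c,P):
    T=np.linalg.inv(c["T"]);K=np.array([[c["fx"],0,c["cx"]],[0,c["fy"],c["cy"]],[0,0,1]])
    return cv2.projectPoints(np.asarray(P,float).reshape(-1,3),cv2.Rodrigues(T[:3,:3])[0],T[:3,3],K,c["dist_coeffs"])[0][:,0]
def w(p,P,z0=0):
    P=np.asarray(P,float);c,s=np.cos(p[2]),np.sin(p[2])
    return np.c_[p[0]+c*P[:,0]-s*P[:,1],p[1]+s*P[:,0]+c*P[:,1],P[:,2]+z0]
def crop(px,o,s): return (np.asarray(px,float)+.5)/s-.5+np.array(o)
def fit(obs,p0,z0=0):
    # obs: list (cam,model pts, px)
    f=lambda p:np.concatenate([(proj(c,w(p,M,z0))-q).ravel() for c,M,q in obs])
    r=least_squares(f,p0,loss="soft_l1",f_scale=1)
    return r.x,r.fun.reshape(-1,2)
E
cat > m.py <<'E'
from h import *
S=pickle.load(open("scene0.pkl","rb"));T=pickle.load(open("top0.pkl","rb"))
m=1e-3
roof=np.array([[82,22,90],[82,-22,90],[-34,-22,90],[-34,22,90]])*m
base=np.array([[45,181,10],[-45,181,0],[45,-204,10],[-45,-204,0]])*m
to=lambda q:crop(q,(310,160),6); so=lambda q:crop(q,(250,160),4.6)
obs=[(T,roof,to([(362,75),(432,85),(410,268),(335,265)])),(T,base,to([(85,125),(65,262),(707,240),(688,355)])),
 (S,roof,so([(400,60),(437,45),(557,98),(512,122)])),(S,base[1:2],so([(362,308)]))]
p,r=fit(obs,[.6,0,0]);print("reader",p.round(4));print(r.round(1).tolist())
for k,o in(("T",obs[:2]),("S",obs[2:])):print(k,fit(o,p)[0].round(4))
to=lambda q:crop(q,(220,185),9)
ct=to([(237,190),(304,184),(371,178),(439,174),(507,168)]);cs=so([(90,466),(121,440),(151,416),(180,392),(208,368)])
Y=np.arange(2,-3,-1)
def f(a):
    P=np.c_[0*Y,Y*a[3],0*Y+.050]
    return np.concatenate([(proj(c,w(a,P))-q).ravel() for c,q in((T,ct),(S,cs))])
q=least_squares(f,[.6,.2,0,.026]);print("rack",q.x.round(4));print(q.fun.reshape(-1,2).round(1).tolist())
def f2(a,c,qq):
    return (proj(c,w(a,np.c_[0*Y,Y*q.x[3],0*Y+.050]))-qq).ravel()
print(least_squares(f2,q.x[:3],args=(T,ct)).x,least_squares(f2,q.x[:3],args=(S,cs)).x)
E
python3 m.py
```

```text
reader [ 0.4982 -0.0537 -0.1668]
[[-0.3, -1.3], [0.5, -1.0], [-0.2, 0.7], [-0.3, -0.8], [-0.6, -1.1], [-1.1, 0.4], [-0.4, -4.4], [-0.6, 0.9], [0.5, -0.6], [1.6, -1.1], [1.4, -0.9], [2.0, -1.9], [0.0, 1.9]]
T [ 0.4958 -0.055  -0.169 ]
S [ 0.4985 -0.0476 -0.1564]
rack [0.4752 0.3414 0.0756 0.0268]
[[-0.5, -0.0], [-0.5, -0.0], [-0.4, 0.0], [-0.5, -0.2], [-0.5, -0.2], [0.2, -0.4], [0.2, -0.3], [0.3, -0.5], [0.3, -0.4], [0.3, -0.2]]
[0.4749086  0.33965793 0.0685554 ] [0.47473938 0.34285915 0.08089969]
```

```bash
cat > ov.py <<'E'
from h import *
def reader_lines():
    L=[]
    def box(x0,x1,y0,y1,z0,z1,col):
        for z in(z0,z1):
            q=[(x0,y0,z),(x1,y0,z),(x1,y1,z),(x0,y1,z)]
            for i in range(4):L.append((q[i],q[(i+1)%4],col))
    box(-45,45,-204,181,0,12,(0,0,255));box(-34,82,-22,22,90,90,(0,255,0))
    for s in(-18,18):
        L.append(((s,135,16),(s,-185,16),(255,0,0)));L.append(((s,135,16),(s*60/36,178,16),(255,0,0)))
    L.append(((-23,-185,16),(23,-185,16),(255,0,255)))
    return L
def rack_lines(z0=0):
    L=[]
    for z in(0+z0,44+z0):
        q=[(-15,-71,z),(15,-71,z),(15,71,z),(-15,71,z)]
        for i in range(4):L.append((q[i],q[(i+1)%4],(0,255,255)))
    return L
def draw(c,items,o,size,s,fn):
    im=cv2.resize(c["frame"][o[1]:o[1]+size[1],o[0]:o[0]+size[0]],None,fx=s,fy=s,interpolation=cv2.INTER_CUBIC)
    for p,L in items:
        for a,b,col in L:
            q=proj(c,w(p,np.array([a,b])*1e-3));q=((q-np.array(o)+.5)*s-.5).round().astype(int)
            cv2.line(im,tuple(map(int,q[0])),tuple(map(int,q[1])),col,1)
    cv2.imwrite(fn,im)
E
python3 - <<'E'
from ov import *
S=pickle.load(open("scene0.pkl","rb"));T=pickle.load(open("top0.pkl","rb"))
it=[([.4982,-.0537,-.1668],reader_lines()),([.4752,.3414,.0756],rack_lines())]
draw(T,it,(310,160),(130,70),6,"pics/o1.png");draw(S,it,(250,160),(170,130),4.6,"pics/o2.png")
E
```

```text
(no output)
```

View pics/o1.png

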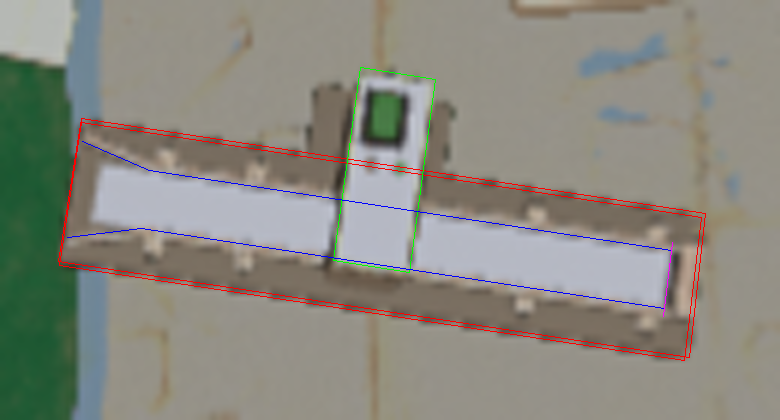

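View pics/o2.png

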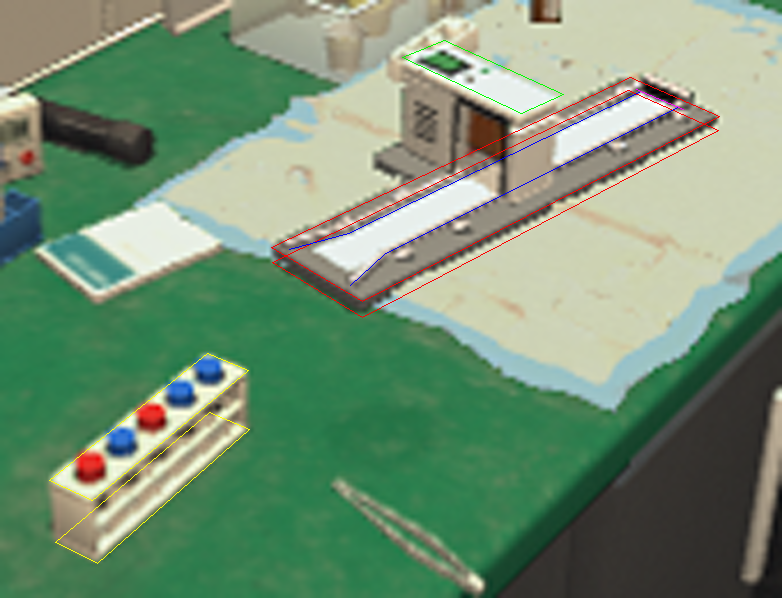

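```bash
cat > go.py <<'E'
import sys,numpy as np
from scipy.spatial.transform import Rotation as R
from workcell import arm
# prints row for each waypoint: x y z yaw(of tool x, tool down)
def row(t,s=None):
    s=s or arm.sense();r0=R.from_quat(s["tcp_rot"])
    yaw=t[3];X=np.array([np.cos(yaw),np.sin(yaw),0]);Z=np.array([0,0,-1.]);Rt=R.from_matrix(np.c_[X,np.cross(Z,X),Z])
    d=r0.inv().apply(np.array(t[:3])-s["eef_pos"])*1e3
    return d.round(1),(r0.inv()*Rt).as_rotvec().round(4)
if __name__=="__main__":
    s=arm.sense();x=R.from_quat(s["tcp_rot"]).as_matrix()
    print("t",round(s["time"],2),"pos",s["eef_pos"].round(4),"yaw",np.arctan2(x[1,0],x[0,0]).round(4),"F",s["wrist_force"].round(1),"op",round(s["opening"],3),"q",s["joint_positions"].round(2),"tip",arm.tip_extent)
    for a in sys.argv[1:]:
        print(a,*row([float(v) for v in a.split(",")]))
E
python3 go.py=1 2>/dev/null; python3 go.py .5,-.28,.25,-.5 .55,.05,.23,0.0756 .4713,.3933,.2,.0756
```

```text
t 0.1 pos [ 0.2482 -0.573   0.2555] yaw -1.1619 F [-0.1 -0.7 -0.5] op 1.0 q [ 1.2   0.69 -0.19  1.57  0.16  0.9  -0.22] tip 0.025
.5,-.28,.25,-.5 [-168.7 -347.5    5.8] [-5.000e-04  1.700e-03 -6.619e-01]
.55,.05,.23,0.0756 [-451.6 -524.6   26.3] [-1.0000e-03  1.6000e-03 -1.2375e+00]
.4713,.3933,.2,.0756 [-797.8 -588.9   56.9] [-1.0000e-03  1.6000e-03 -1.2375e+00]
```

Call:
carry_out:
  series:
    - {"x":-169,"y":-348,"z":5,"rz":-0.66}
    - {"x":-169,"y":-348,"z":5,"rz":-0.66}
    - {"x":-169,"y":-348,"z":5,"rz":-0.66}
    - {"x":-169,"y":-348,"z":5,"rz":-0.66}
    - {"x":-169,"y":-348,"z":5,"rz":-0.66}
    - {"x":-169,"y":-348,"z":5,"rz":-0.66}
    - {"x":-169,"y":-348,"z":5,"rz":-0.66}
    - {"x":-452,"y":-525,"z":26,"rz":-1.24}
    - {"x":-452,"y":-525,"z":26,"rz":-1.24}
    - {"x":-452,"y":-525,"z":26,"rz":-1.24}
    - {"x":-452,"y":-525,"z":26,"rz":-1.24}
    - {"x":-452,"y":-525,"z":26,"rz":-1.24}

```text
invalid input at $.series[0]: expected keys x, y, z, rx, ry, rz, grip
```

```bash
python3 go.py .4713,.3933,.16,.0756
```

```text
t 0.1 pos [ 0.2482 -0.573   0.2555] yaw -1.1619 F [-0.1 -0.7 -0.5] op 1.0 q [ 1.2   0.69 -0.19  1.57  0.16  0.9  -0.22] tip 0.025
.4713,.3933,.16,.0756 [-797.8 -588.9   96.9] [-1.0000e-03  1.6000e-03 -1.2375e+00]
```

Call:
carry_out:
  series:
    - {"x":-169,"y":-348,"z":5,"rx":0,"ry":0,"rz":-0.66,"grip":85}
    - {"x":-169,"y":-348,"z":5,"rx":0,"ry":0,"rz":-0.66,"grip":85}
    - {"x":-169,"y":-348,"z":5,"rx":0,"ry":0,"rz":-0.66,"grip":85}
    - {"x":-169,"y":-348,"z":5,"rx":0,"ry":0,"rz":-0.66,"grip":85}
    - {"x":-169,"y":-348,"z":5,"rx":0,"ry":0,"rz":-0.66,"grip":85}
    - {"x":-169,"y":-348,"z":5,"rx":0,"ry":0,"rz":-0.66,"grip":85}
    - {"x":-169,"y":-348,"z":5,"rx":0,"ry":0,"rz":-0.66,"grip":85}
    - {"x":-452,"y":-525,"z":26,"rx":0,"ry":0,"rz":-1.24,"grip":85}
    - {"x":-452,"y":-525,"z":26,"rx":0,"ry":0,"rz":-1.24,"grip":85}
    - {"x":-452,"y":-525,"z":26,"rx":0,"ry":0,"rz":-1.24,"grip":85}
    - {"x":-452,"y":-525,"z":26,"rx":0,"ry":0,"rz":-1.24,"grip":85}
    - {"x":-452,"y":-525,"z":26,"rx":0,"ry":0,"rz":-1.24,"grip":85}

```text
time: 1.3
eef_pos: [0.5269, -0.062, 0.2366]
tcp_rot: [0.999, 0.04, -0.0, -0.0]
wrist_force: [-0.1, -0.9, -0.2]
opening: 0.992
```

```bash
python3 go.py .4713,.3933,.16,.0756
```

```text
t 1.3 pos [ 0.5269 -0.062   0.2366] yaw 0.0804 F [-0.1 -0.9 -0.2] op 0.992 q [ 0.33  0.62 -0.48  1.86  0.41  0.75 -0.3 ] tip 0.025
.4713,.3933,.16,.0756 [ -18.8 -458.3   76.8] [-0.0003  0.0007  0.0048]
```

Call:
carry_out:
  series:
    - {"x":-19,"y":-458,"z":77,"rx":0,"ry":0,"rz":0,"grip":70}
    - {"x":-19,"y":-458,"z":77,"rx":0,"ry":0,"rz":0,"grip":70}
    - {"x":-19,"y":-458,"z":77,"rx":0,"ry":0,"rz":0,"grip":70}
    - {"x":-19,"y":-458,"z":77,"rx":0,"ry":0,"rz":0,"grip":70}
    - {"x":-19,"y":-458,"z":77,"rx":0,"ry":0,"rz":0,"grip":70}
    - {"x":-19,"y":-458,"z":77,"rx":0,"ry":0,"rz":0,"grip":70}
    - {"x":-19,"y":-458,"z":77,"rx":0,"ry":0,"rz":0,"grip":70}
    - {"x":-19,"y":-458,"z":77,"rx":0,"ry":0,"rz":0,"grip":70}
    - {"x":-19,"y":-458,"z":77,"rx":0,"ry":0,"rz":0,"grip":70}
    - {"x":-19,"y":-458,"z":77,"rx":0,"ry":0,"rz":0,"grip":70}
    - {"x":-19,"y":-458,"z":77,"rx":0,"ry":0,"rz":0,"grip":70}
    - {"x":-19,"y":-458,"z":77,"rx":0,"ry":0,"rz":0,"grip":70}

```text
time: 2.5
eef_pos: [0.4728, 0.3895, 0.1596]
tcp_rot: [0.999, 0.039, -0.0, 0.001]
wrist_force: [-1.2, 0.2, 0.3]
opening: 0.822
```

```bash
python3 - <<'E'
from workcell import arm
import cv2,pickle
from ov import *
for n in("scene","top"):
    c=arm.camera(n);pickle.dump(c,open(n+"1.pkl","wb"))
    if n=="top":draw(c,[],(200,140),(130,100),6,"pics/t1.png")
    else:draw(c,[],(200,160),(170,130),4.6,"pics/s1.png")
E
python3 go.py .4713,.3933,.048,.0756
```

```text
t 2.6 pos [0.4736 0.3885 0.16  ] yaw 0.0748 F [0.2 0.1 0.6] op 0.82 q [-0.57  0.81 -0.35  1.68  0.39  0.72 -1.04] tip 0.025
.4713,.3933,.048,.0756 [ -2.   -5.3 112. ] [ 0.0028 -0.0003 -0.0008]
```

View pics/t1.png

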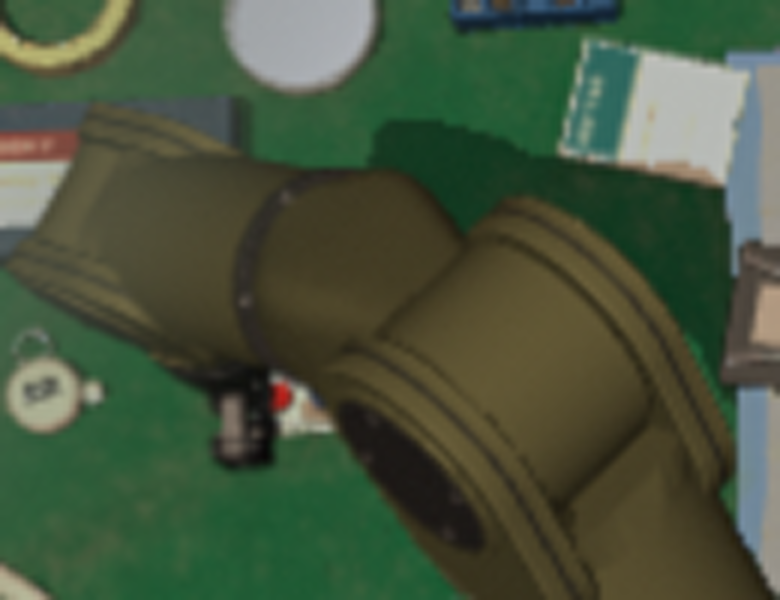

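View pics/s1.png

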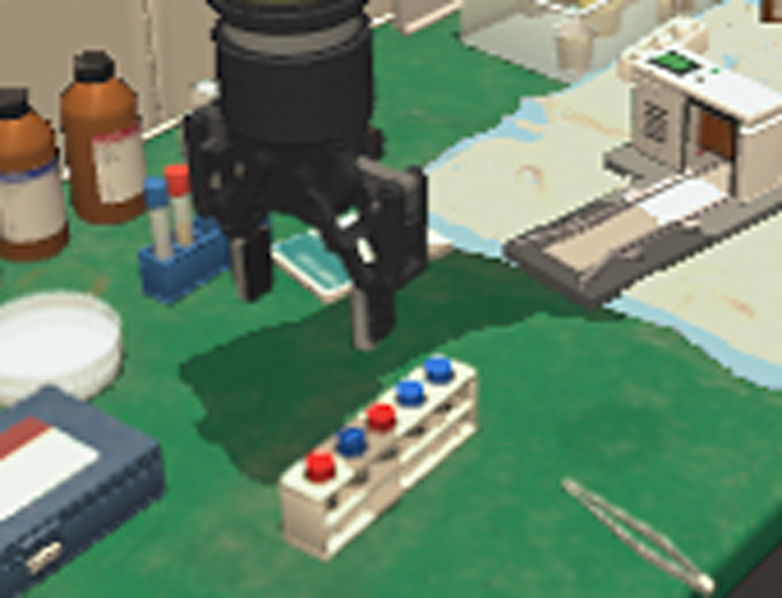

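Call:
carry_out:
  series:
    - {"x":-2,"y":-5,"z":45,"rx":0,"ry":0,"rz":0,"grip":60}
    - {"x":-2,"y":-5,"z":80,"rx":0,"ry":0,"rz":0,"grip":60}
    - {"x":-2,"y":-5,"z":100,"rx":0,"ry":0,"rz":0,"grip":60}
    - {"x":-2,"y":-5,"z":112,"rx":0,"ry":0,"rz":0,"grip":60}
    - {"x":-2,"y":-5,"z":112,"rx":0,"ry":0,"rz":0,"grip":50}
    - {"x":-2,"y":-5,"z":112,"rx":0,"ry":0,"rz":0,"grip":50}

```text
time: 3.2
eef_pos: [0.471, 0.396, 0.049]
tcp_rot: [0.999, 0.038, 0.001, -0.0]
wrist_force: [0.3, 0.4, 0.5]
opening: 0.583
```

```bash
python3 - <<'E'
from workcell import arm
import cv2,pickle
from ov import *
c=arm.camera("scene");pickle.dump(c,open("scene2.pkl","wb"))
draw(c,[],(200,180),(120,90),6.6,"pics/s2.png")
E
python3 go.py .4713,.3933,.048,.0756
```

```text
t 3.25 pos [0.471  0.3965 0.0494] yaw 0.0771 F [ 0.4  0.4 -0. ] op 0.588 q [-0.62  0.97 -0.27  1.72  0.47  0.51 -1.12] tip 0.025
.4713,.3933,.048,.0756 [0.  3.2 1.4] [-0.0013 -0.0018  0.0015]
```

View pics/s2.png

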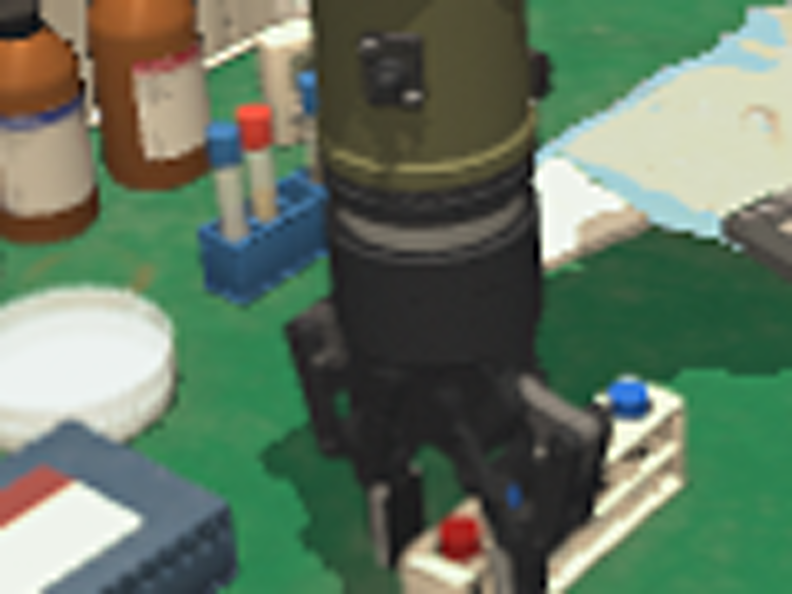

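Call:
carry_out:
  series:
    - {"x":0,"y":0,"z":1,"rx":0,"ry":0,"rz":0,"grip":25}
    - {"x":0,"y":0,"z":1,"rx":0,"ry":0,"rz":0,"grip":25}
    - {"x":0,"y":0,"z":1,"rx":0,"ry":0,"rz":0,"grip":20}
    - {"x":0,"y":0,"z":1,"rx":0,"ry":0,"rz":0,"grip":20}
    - {"x":0,"y":0,"z":1,"rx":0,"ry":0,"rz":0,"grip":20}
    - {"x":0,"y":0,"z":1,"rx":0,"ry":0,"rz":0,"grip":20}
  newtons: 50

```text
time: 3.85
eef_pos: [0.4708, 0.3968, 0.0484]
tcp_rot: [0.999, 0.039, 0.001, -0.001]
wrist_force: [0.4, -1.5, 6.9]
opening: 0.333
```

```bash
python3 go.py
```

```text
t 3.85 pos [0.4708 0.3968 0.0484] yaw 0.0779 F [ 0.4 -1.5  6.9] op 0.333 q [-0.63  0.97 -0.27  1.72  0.47  0.51 -1.12] tip 0.025
```

Call:
carry_out:
  series:
    - {"x":0,"y":0,"z":-20,"rx":0,"ry":0,"rz":0,"grip":20}
    - {"x":0,"y":0,"z":-50,"rx":0,"ry":0,"rz":0,"grip":20}
    - {"x":0,"y":0,"z":-85,"rx":0,"ry":0,"rz":0,"grip":20}
    - {"x":0,"y":0,"z":-100,"rx":0,"ry":0,"rz":0,"grip":20}
    - {"x":0,"y":0,"z":-100,"rx":0,"ry":0,"rz":0,"grip":20}
    - {"x":0,"y":0,"z":-100,"rx":0,"ry":0,"rz":0,"grip":20}

```text
time: 4.45
eef_pos: [0.4697, 0.3956, 0.1461]
tcp_rot: [0.999, 0.039, -0.0, 0.001]
wrist_force: [0.3, -0.3, -2.4]
opening: 0.335
```

```bash
python3 go.py .5444,.2221,.12,-.168
```

```text
t 4.45 pos [0.4697 0.3956 0.1461] yaw 0.078 F [ 0.3 -0.3 -2.4] op 0.335 q [-0.58  0.83 -0.35  1.69  0.4   0.7  -1.06] tip 0.025
.5444,.2221,.12,-.168 [ 61.  178.8  26.3] [0.0014 0.0008 0.246 ]
```

Call:
carry_out:
  series:
    - {"x":12,"y":35,"z":3,"rx":0,"ry":0,"rz":0.05,"grip":20}
    - {"x":24,"y":70,"z":8,"rx":0,"ry":0,"rz":0.1,"grip":20}
    - {"x":36,"y":105,"z":14,"rx":0,"ry":0,"rz":0.15,"grip":20}
    - {"x":48,"y":140,"z":20,"rx":0,"ry":0,"rz":0.2,"grip":20}
    - {"x":57,"y":168,"z":26,"rx":0,"ry":0,"rz":0.235,"grip":20}
    - {"x":61,"y":179,"z":26,"rx":0,"ry":0,"rz":0.246,"grip":20}
    - {"x":61,"y":179,"z":26,"rx":0,"ry":0,"rz":0.246,"grip":20}
    - {"x":61,"y":179,"z":26,"rx":0,"ry":0,"rz":0.246,"grip":20}

```text
time: 5.25
eef_pos: [0.5438, 0.2248, 0.1207]
tcp_rot: [0.997, -0.083, -0.001, -0.001]
wrist_force: [-0.2, 0.6, -2.0]
opening: 0.331
```

```bash
cat > look.py <<'E'
import sys
from workcell import arm
from ov import *
# look.py tag
tag=sys.argv[1]
c=arm.camera("scene");pickle.dump(c,open(f"scene{tag}.pkl","wb"));draw(c,[],(260,150),(150,110),5.2,f"pics/s{tag}.png")
c=arm.camera("top");pickle.dump(c,open(f"top{tag}.pkl","wb"));draw(c,[],(270,150),(180,90),4.4,f"pics/t{tag}.png")
E
python3 look.py 3; python3 go.py
```

```text
t 5.35 pos [0.5438 0.2255 0.1212] yaw -0.1641 F [-0.3 -0.4 -2.4] op 0.334 q [-0.3   0.84 -0.29  1.78  0.4   0.58 -1.01] tip 0.025
```

View pics/s3.png

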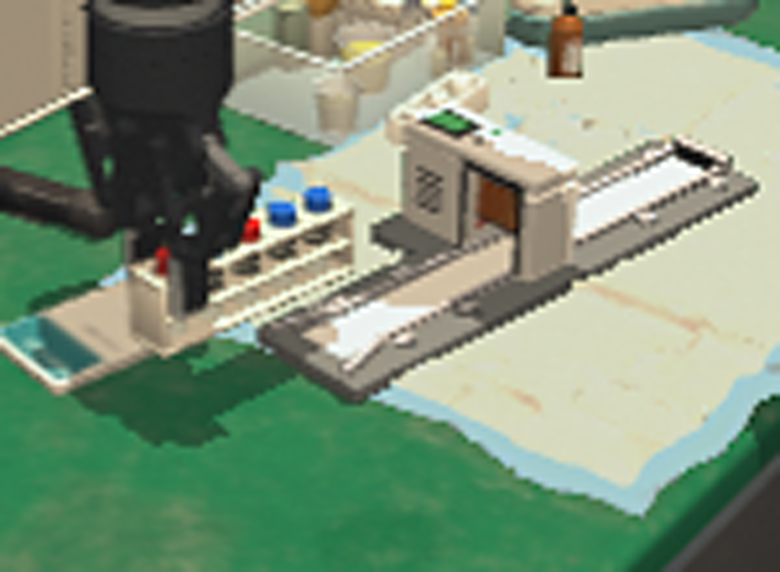

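View pics/t3.png

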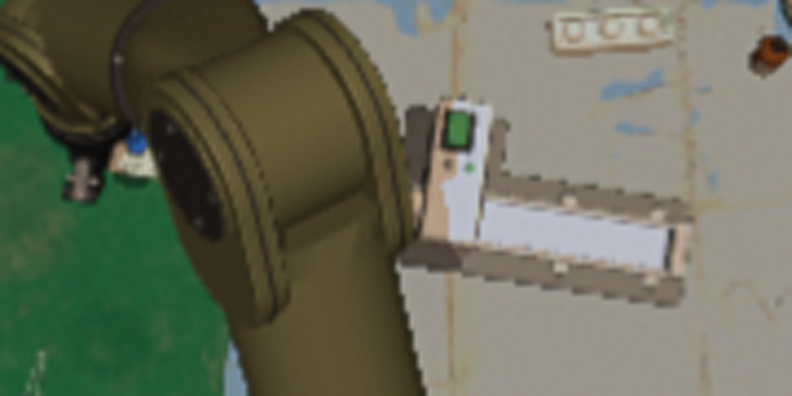

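```bash
python3 - <<'E'
from ov import *
c=pickle.load(open("scene3.pkl","rb"))
th=-.1641;d=np.array([-np.sin(th),np.cos(th)]);p=np.array([.5438,.2255])-.0556*d
print(p)
draw(c,[([*p,th],rack_lines(72.8)),([.4975,-.0545,-.168],reader_lines())],(275,180),(75,55),10,"pics/o3.png")
draw(c,[([*p,th],rack_lines(72.8)),([.4975,-.0545,-.168],reader_lines())],(330,165),(80,60),9.5,"pics/o4.png")
draw(c,[],(300,175),(75,55),10,"pics/o5.png")
E
```

```text
[0.53471693 0.17064694]
```

View pics/o3.png

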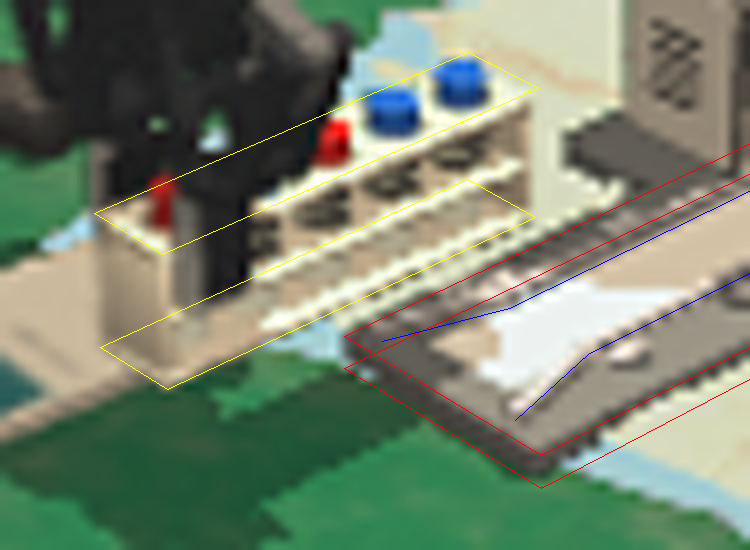

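View pics/o4.png

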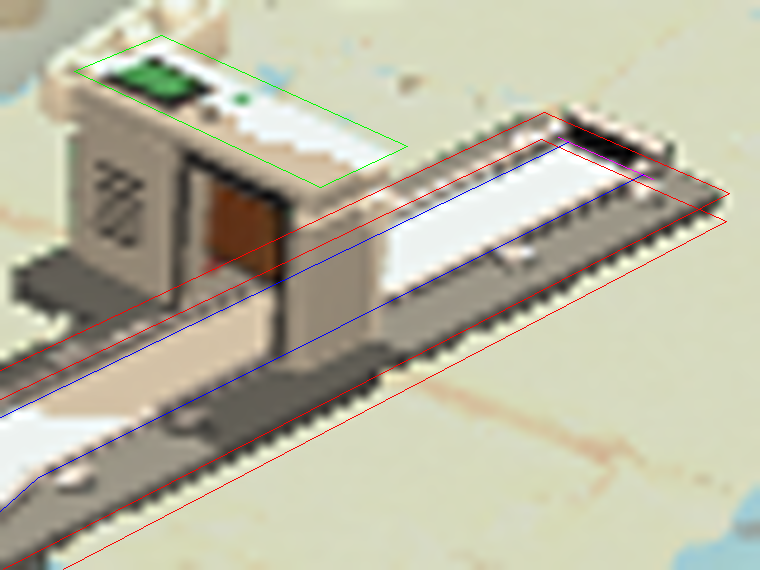

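View pics/o5.png

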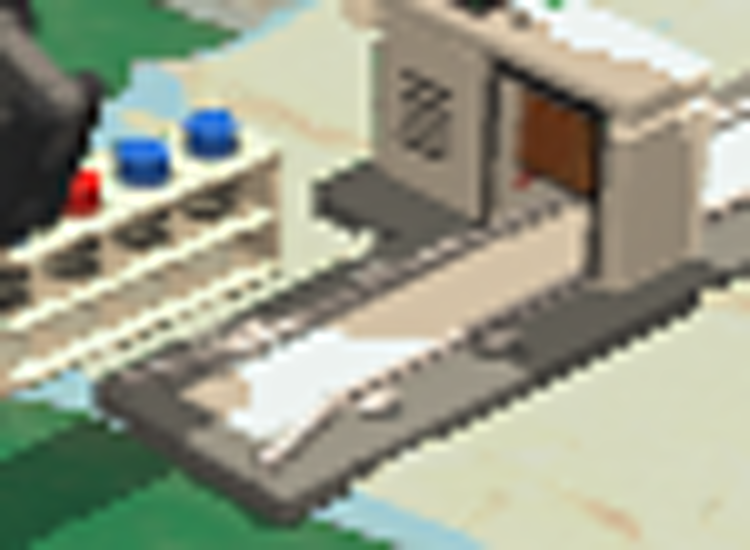

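```bash
cat >> ov.py <<'E'
def guide_lines():
    L=[]
    for s in(-1,1):
        for xi,z,c in((18,22,(255,0,0)),(23,22,(0,160,0)),(18,16,(255,255,0)) if s>0 else (23,16,(255,255,0))):
            L.append(((s*xi,135,z),(s*xi,-185,z),c));L.append(((s*xi,135,z),(s*(xi+12),178,z),c))
    return L
E
python3 - <<'E'
from ov import *
c=pickle.load(open("scene3.pkl","rb"))
it=[([.4975,-.0545,-.168],guide_lines())]
draw(c,it,(305,185),(60,42),13,"pics/o6.png")
E
```

```text
(no output)
```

View pics/o6.png

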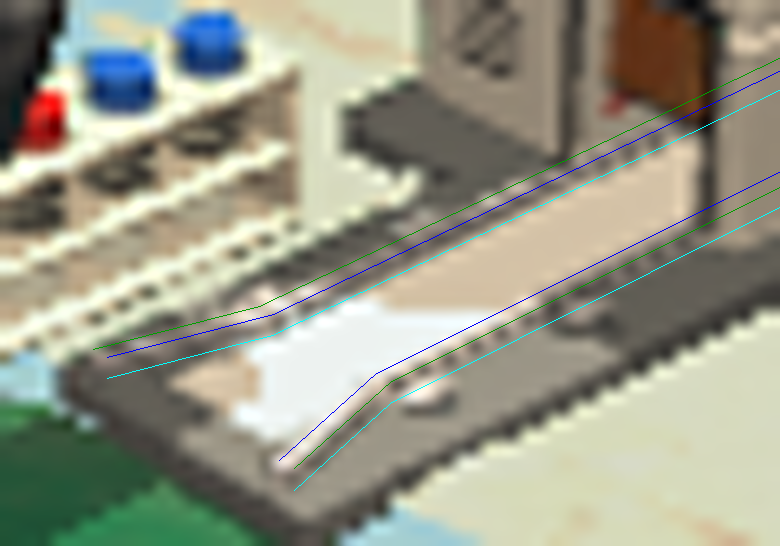

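```bash
python3 go.py .5444,.2221,.068,-.168
```

```text
t 5.35 pos [0.5438 0.2255 0.1212] yaw -0.1641 F [-0.3 -0.4 -2.4] op 0.334 q [-0.3   0.84 -0.29  1.78  0.4   0.58 -1.01] tip 0.025
.5444,.2221,.068,-.168 [ 1.2  3.4 53.2] [-0.0022  0.0008  0.0039]
```

Call:
carry_out:
  series:
    - {"x":1,"y":3,"z":25,"rx":0,"ry":0,"rz":0.004,"grip":20}
    - {"x":1,"y":3,"z":42,"rx":0,"ry":0,"rz":0.004,"grip":20}
    - {"x":1,"y":3,"z":50,"rx":0,"ry":0,"rz":0.004,"grip":20}
    - {"x":1,"y":3,"z":53,"rx":0,"ry":0,"rz":0.004,"grip":20}
    - {"x":1,"y":3,"z":53,"rx":0,"ry":0,"rz":0.004,"grip":20}
    - {"x":1,"y":3,"z":53,"rx":0,"ry":0,"rz":0.004,"grip":20}

```text
time: 5.95
eef_pos: [0.5457, 0.2202, 0.0689]
tcp_rot: [0.996, -0.086, 0.001, -0.0]
wrist_force: [0.5, 0.3, -1.6]
opening: 0.339
```

```bash
python3 look.py 4;python3 go.py; python3 - <<'E'
from ov import *
c=pickle.load(open("scene4.pkl","rb"))
draw(c,[],(275,180),(75,55),10,"pics/o7.png")
E
```

```text
t 6.05 pos [0.5458 0.2198 0.0689] yaw -0.1719 F [-0.2  1.  -1.4] op 0.332 q [-0.32  0.92 -0.24  1.8   0.44  0.47 -1.04] tip 0.025
```

View pics/o7.png

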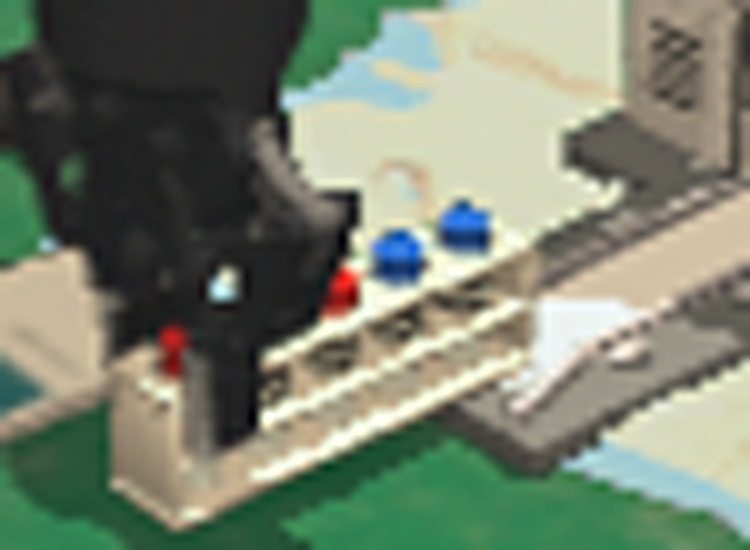

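```bash
python3 go.py .5377,.1826,.0665,-.168 .5311,.1432,.066,-.168 .5244,.1038,.0655,-.168
```

```text
t 6.05 pos [0.5458 0.2198 0.0689] yaw -0.1719 F [-0.2  1.  -1.4] op 0.332 q [-0.32  0.92 -0.24  1.8   0.44  0.47 -1.04] tip 0.025
.5377,.1826,.0665,-.168 [-1.6 38.1  2.3] [-0.0009 -0.0012 -0.0039]
.5311,.1432,.066,-.168 [-1.4 78.   2.8] [-0.0009 -0.0012 -0.0039]
.5244,.1038,.0655,-.168 [ -1.2 118.    3.3] [-0.0009 -0.0012 -0.0039]
```

Call:
carry_out:
  series:
    - {"x":-1.5,"y":8,"z":1,"rx":0,"ry":0,"rz":-0.004,"grip":20}
    - {"x":-1.5,"y":16,"z":2,"rx":0,"ry":0,"rz":-0.004,"grip":20}
    - {"x":-1.5,"y":24,"z":2,"rx":0,"ry":0,"rz":-0.004,"grip":20}
    - {"x":-1.5,"y":34,"z":2,"rx":0,"ry":0,"rz":-0.004,"grip":20}
    - {"x":-1.5,"y":44,"z":2,"rx":0,"ry":0,"rz":-0.004,"grip":20}
    - {"x":-1.5,"y":44,"z":2,"rx":0,"ry":0,"rz":-0.004,"grip":20}

```text
time: 6.65
eef_pos: [0.5359, 0.1733, 0.066]
tcp_rot: [0.996, -0.085, -0.0, 0.001]
wrist_force: [0.1, -0.5, -1.8]
opening: 0.336
```

```bash
python3 go.py .5311,.1432,.066,-.168 .5244,.1038,.0655,-.168
```

```text
t 6.65 pos [0.5359 0.1733 0.066 ] yaw -0.1708 F [ 0.1 -0.5 -1.8] op 0.336 q [-0.26  0.9  -0.23  1.88  0.47  0.42 -1.01] tip 0.025
.5311,.1432,.066,-.168 [ 0.3 30.4  0. ] [ 0.003   0.0007 -0.0028]
.5244,.1038,.0655,-.168 [ 0.4 70.4  0.7] [ 0.003   0.0007 -0.0028]
```

No contact forces. Continue in.

Call:
carry_out:
  series:
    - {"x":0.3,"y":10,"z":0,"rx":0,"ry":0,"rz":-0.002,"grip":20}
    - {"x":0.3,"y":20,"z":0,"rx":0,"ry":0,"rz":-0.002,"grip":20}
    - {"x":0.3,"y":30,"z":0.5,"rx":0,"ry":0,"rz":-0.002,"grip":20}
    - {"x":0.3,"y":40,"z":0.5,"rx":0,"ry":0,"rz":-0.002,"grip":20}
    - {"x":0.3,"y":50,"z":1,"rx":0,"ry":0,"rz":-0.002,"grip":20}
    - {"x":0.3,"y":60,"z":1.5,"rx":0,"ry":0,"rz":-0.002,"grip":20}
    - {"x":0.3,"y":68,"z":1.5,"rx":0,"ry":0,"rz":-0.002,"grip":20}
    - {"x":0.3,"y":68,"z":1.5,"rx":0,"ry":0,"rz":-0.002,"grip":20}

```text
time: 7.45
eef_pos: [0.5249, 0.1071, 0.0645]
tcp_rot: [0.996, -0.084, -0.0, 0.001]
wrist_force: [-0.4, -1.1, -0.6]
opening: 0.333
```

```bash
python3 look.py 5;python3 go.py; python3 - <<'E'
from ov import *
c=pickle.load(open("scene5.pkl","rb"))
draw(c,[],(300,170),(75,55),10,"pics/o8.png")
E
```

```text
t 7.55 pos [0.5251 0.1089 0.0646] yaw -0.1665 F [-0.2 -0.6 -0.5] op 0.335 q [-0.16  0.89 -0.21  1.96  0.51  0.35 -0.95] tip 0.025
```

View pics/o8.png

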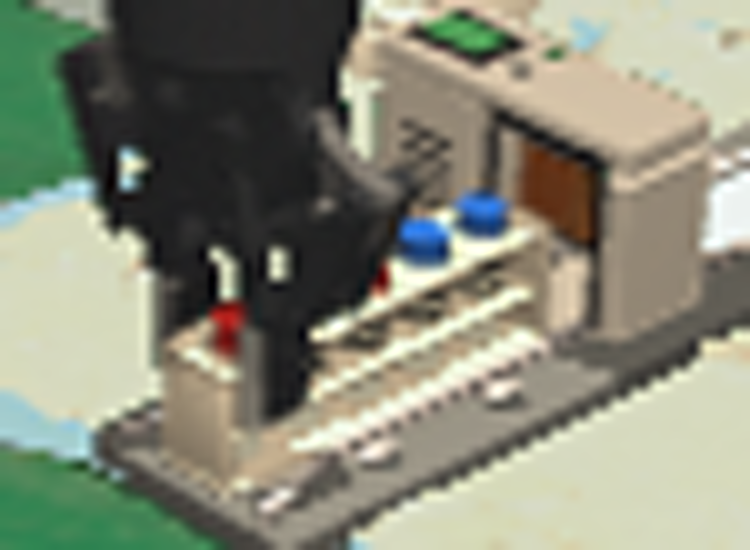

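```bash
python3 go.py .5145,.0461,.0645,-.168 .5045,-.0131,.0645,-.168
```

```text
t 7.55 pos [0.5251 0.1089 0.0646] yaw -0.1665 F [-0.2 -0.6 -0.5] op 0.335 q [-0.16  0.89 -0.21  1.96  0.51  0.35 -0.95] tip 0.025
.5145,.0461,.0645,-.168 [-0.1 63.7  0.1] [0.0005 0.0002 0.0015]
.5045,-.0131,.0645,-.168 [-1.000e-01  1.237e+02  1.000e-01] [0.0005 0.0002 0.0015]
```

Call:
carry_out:
  series:
    - {"x":0,"y":10,"z":0,"rx":0,"ry":0,"rz":0,"grip":20}
    - {"x":0,"y":20,"z":0,"rx":0,"ry":0,"rz":0,"grip":20}
    - {"x":0,"y":30,"z":0,"rx":0,"ry":0,"rz":0,"grip":20}
    - {"x":0,"y":40,"z":0,"rx":0,"ry":0,"rz":0,"grip":20}
    - {"x":0,"y":50,"z":0,"rx":0,"ry":0,"rz":0,"grip":20}
    - {"x":0,"y":60,"z":0,"rx":0,"ry":0,"rz":0,"grip":20}
    - {"x":0,"y":60,"z":0,"rx":0,"ry":0,"rz":0,"grip":20}

```text
time: 8.25
eef_pos: [0.5146, 0.0472, 0.0645]
tcp_rot: [0.996, -0.084, -0.001, 0.001]
wrist_force: [0.0, -0.7, -0.1]
opening: 0.333
```

```bash
python3 look.py 6;python3 go.py .5045,-.0131,.0645,-.168; python3 - <<'E'
from ov import *
c=pickle.load(open("scene6.pkl","rb"))
draw(c,[],(310,150),(85,62),9,"pics/o9.png")
E
```

```text
t 8.35 pos [0.515  0.0493 0.0645] yaw -0.1671 F [ 0.   0.1 -1.1] op 0.334 q [-0.06  0.88 -0.2   2.02  0.55  0.3  -0.89] tip 0.025
.5045,-.0131,.0645,-.168 [-0.  63.2  0.1] [0.0009 0.0005 0.0009]
```

View pics/o9.png

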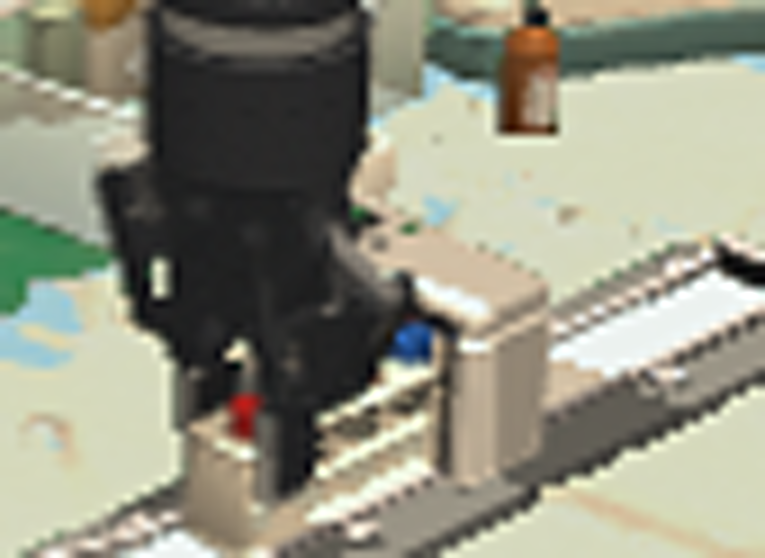

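View pics/t6.png

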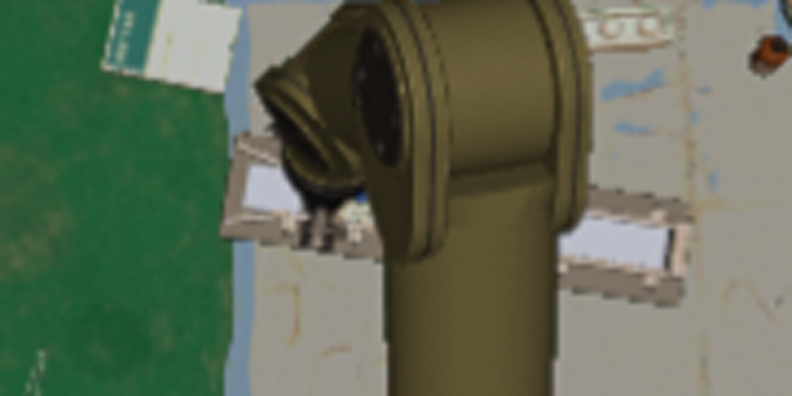

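Call:
carry_out:
  series:
    - {"x":0,"y":10,"z":0,"rx":0,"ry":0,"rz":0,"grip":20}
    - {"x":0,"y":20,"z":0,"rx":0,"ry":0,"rz":0,"grip":20}
    - {"x":0,"y":30,"z":0,"rx":0,"ry":0,"rz":0,"grip":20}
    - {"x":0,"y":40,"z":0,"rx":0,"ry":0,"rz":0,"grip":20}
    - {"x":0,"y":45,"z":0,"rx":0,"ry":0,"rz":0,"grip":20}
    - {"x":0,"y":45,"z":0,"rx":0,"ry":0,"rz":0,"grip":20}

```text
time: 8.95
eef_pos: [0.5074, 0.004, 0.0645]
tcp_rot: [0.996, -0.084, -0.0, 0.001]
wrist_force: [0.4, 0.4, -0.7]
opening: 0.333
```

```bash
python3 look.py 7;python3 go.py .5045,-.0131,.0645,-.168; python3 - <<'E'
from ov import *
c=pickle.load(open("scene7.pkl","rb"))
draw(c,[],(310,150),(85,62),9,"pics/o10.png")
E
```

```text
t 9.05 pos [0.5077 0.0053 0.0645] yaw -0.1666 F [-0.5 -1.  -0.3] op 0.339 q [ 0.02  0.87 -0.2   2.05  0.59  0.28 -0.85] tip 0.025
.5045,-.0131,.0645,-.168 [-0.1 18.7  0.1] [0.0004 0.0003 0.0014]
```

View pics/o10.png

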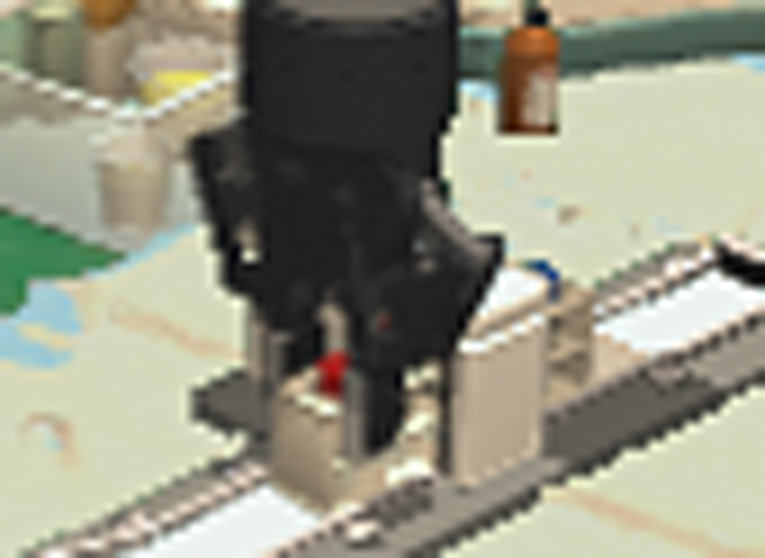

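View pics/t7.png

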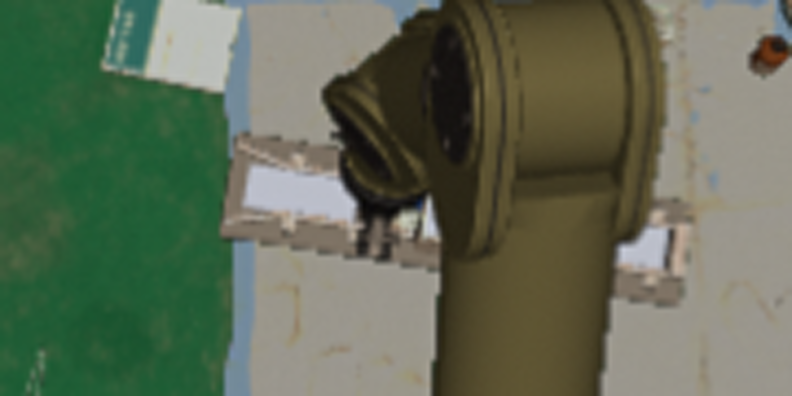

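Call:
carry_out:
  series:
    - {"x":0,"y":6,"z":0,"rx":0,"ry":0,"rz":0,"grip":20}
    - {"x":0,"y":12,"z":0,"rx":0,"ry":0,"rz":0,"grip":20}
    - {"x":0,"y":15,"z":0,"rx":0,"ry":0,"rz":0,"grip":20}
    - {"x":0,"y":15,"z":0,"rx":0,"ry":0,"rz":0,"grip":20}
    - {"x":0,"y":15,"z":0,"rx":0,"ry":0,"rz":0,"grip":20}

```text
time: 9.55
eef_pos: [0.5052, -0.0096, 0.0645]
tcp_rot: [0.997, -0.083, -0.0, 0.0]
wrist_force: [-0.1, 0.0, -1.0]
opening: 0.338
```

```bash
python3 go.py .5045,-.0131,.0645,-.168
```

```text
t 9.55 pos [ 0.5052 -0.0096  0.0645] yaw -0.1665 F [-0.1  0.  -1. ] op 0.338 q [ 0.05  0.87 -0.2   2.05  0.6   0.27 -0.83] tip 0.025
.5045,-.0131,.0645,-.168 [-0.1  3.6  0.1] [0.0007 0.0003 0.0015]
```

Call:
carry_out:
  series:
    - {"x":0,"y":0,"z":0,"rx":0,"ry":0,"rz":0,"grip":60}
    - {"x":0,"y":0,"z":0,"rx":0,"ry":0,"rz":0,"grip":60}
    - {"x":0,"y":0,"z":0,"rx":0,"ry":0,"rz":0,"grip":60}
    - {"x":0,"y":0,"z":0,"rx":0,"ry":0,"rz":0,"grip":60}
    - {"x":0,"y":0,"z":-20,"rx":0,"ry":0,"rz":0,"grip":60}
    - {"x":0,"y":0,"z":-50,"rx":0,"ry":0,"rz":0,"grip":60}
    - {"x":0,"y":0,"z":-90,"rx":0,"ry":0,"rz":0,"grip":60}
    - {"x":0,"y":0,"z":-110,"rx":0,"ry":0,"rz":0,"grip":60}
    - {"x":0,"y":0,"z":-110,"rx":0,"ry":0,"rz":0,"grip":60}

```text
time: 10.45
eef_pos: [0.5071, -0.0089, 0.1772]
tcp_rot: [0.997, -0.083, 0.003, -0.001]
wrist_force: [0.1, 0.3, 0.2]
opening: 0.703
```

```bash
python3 look.py 8;python3 go.py .4866,-.1186,.175,-.168; python3 - <<'E'
from ov import *
c=pickle.load(open("scene8.pkl","rb"))
p=np.array([.4975,-.0545])+(.0458-.0556)*np.array([.1672,.9859])
draw(c,[],(310,150),(85,62),9,"pics/o11.png")
draw(c,[([*p,-.167],rack_lines(16))],(345,160),(55,40),14,"pics/o12.png")
E
```

```text
t 10.55 pos [ 0.5052 -0.0093  0.1746] yaw -0.1662 F [0.5 1.  0.2] op 0.702 q [ 0.17  0.68 -0.39  2.    0.48  0.55 -0.72] tip 0.025
.4866,-.1186,.175,-.168 [ -0.3 110.9  -0.4] [ 0.0002 -0.0003  0.0018]
```

View pics/o11.png

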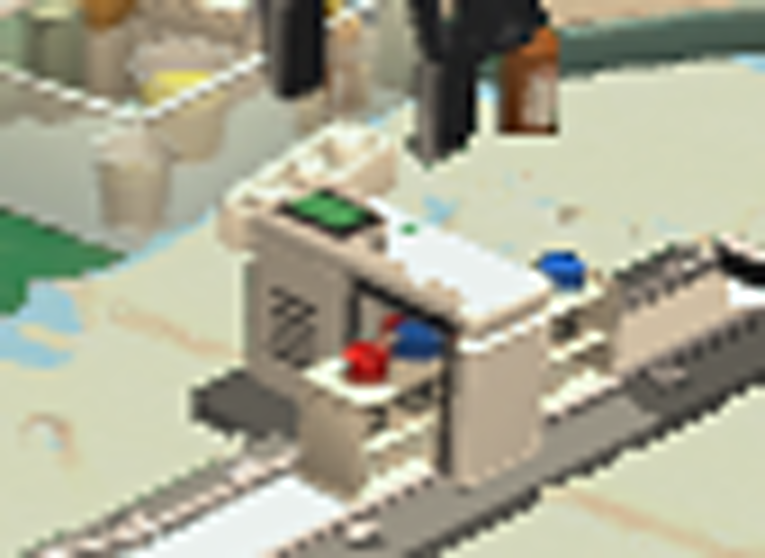

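View pics/o12.png

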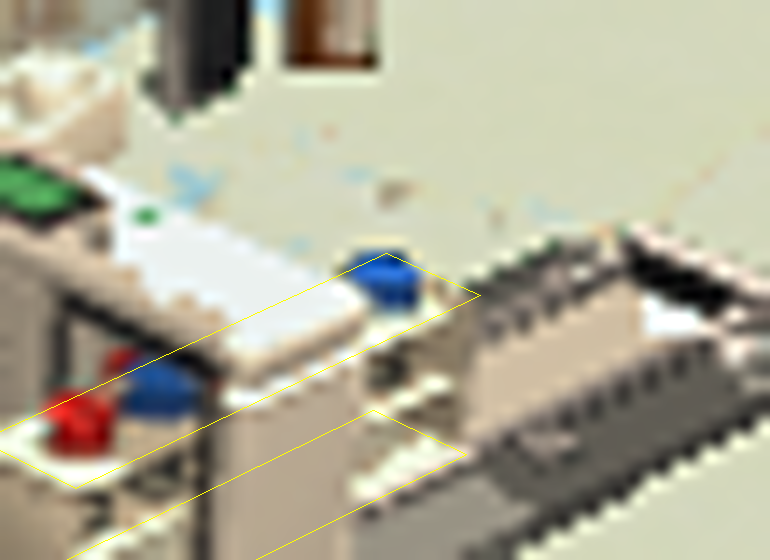

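Call:
carry_out:
  series:
    - {"x":0,"y":30,"z":0,"rx":0,"ry":0,"rz":0,"grip":60}
    - {"x":0,"y":60,"z":0,"rx":0,"ry":0,"rz":0,"grip":60}
    - {"x":0,"y":90,"z":0,"rx":0,"ry":0,"rz":0,"grip":60}
    - {"x":0,"y":111,"z":0,"rx":0,"ry":0,"rz":0,"grip":60}
    - {"x":0,"y":111,"z":0,"rx":0,"ry":0,"rz":0,"grip":60}
    - {"x":0,"y":111,"z":0,"rx":0,"ry":0,"rz":0,"grip":60}
    - {"x":0,"y":111,"z":0,"rx":0,"ry":0,"rz":0,"grip":60}

```text
time: 11.25
eef_pos: [0.4871, -0.1169, 0.1741]
tcp_rot: [0.997, -0.082, -0.0, -0.001]
wrist_force: [-0.4, 1.7, 0.2]
opening: 0.708
```

```bash
python3 go.py .4866,-.1186,.0645,-.168
```

```text
t 11.25 pos [ 0.4871 -0.1169  0.1741] yaw -0.1638 F [-0.4  1.7  0.2] op 0.708 q [ 0.4   0.68 -0.41  2.01  0.51  0.55 -0.53] tip 0.025
.4866,-.1186,.0645,-.168 [-1.000e-01  1.900e+00  1.096e+02] [-0.0012  0.0008  0.0042]
```

Call:
carry_out:
  series:
    - {"x":0,"y":2,"z":40,"rx":0,"ry":0,"rz":0.002,"grip":60}
    - {"x":0,"y":2,"z":75,"rx":0,"ry":0,"rz":0.002,"grip":60}
    - {"x":0,"y":2,"z":98,"rx":0,"ry":0,"rz":0.002,"grip":60}
    - {"x":0,"y":2,"z":109,"rx":0,"ry":0,"rz":0.002,"grip":55}
    - {"x":0,"y":2,"z":109,"rx":0,"ry":0,"rz":0.002,"grip":50}
    - {"x":0,"y":2,"z":109,"rx":0,"ry":0,"rz":0.002,"grip":50}

```text
time: 11.85
eef_pos: [0.4873, -0.1199, 0.0662]
tcp_rot: [0.997, -0.083, 0.0, -0.0]
wrist_force: [1.1, -0.7, 0.5]
opening: 0.587
```

```bash
python3 look.py 9;python3 go.py .4866,-.1186,.0645,-.168; python3 - <<'E'
from ov import *
c=pickle.load(open("scene9.pkl","rb"))
draw(c,[],(345,150),(60,45),13,"pics/o13.png")
E
```

```text
t 11.95 pos [ 0.4876 -0.1204  0.0667] yaw -0.1678 F [ 0.3 -0.9 -0.5] op 0.588 q [ 0.28  0.87 -0.22  2.06  0.66  0.28 -0.66] tip 0.025
.4866,-.1186,.0645,-.168 [-1.2 -1.6  2.2] [-0.0003 -0.0022  0.0002]
```

View pics/o13.png

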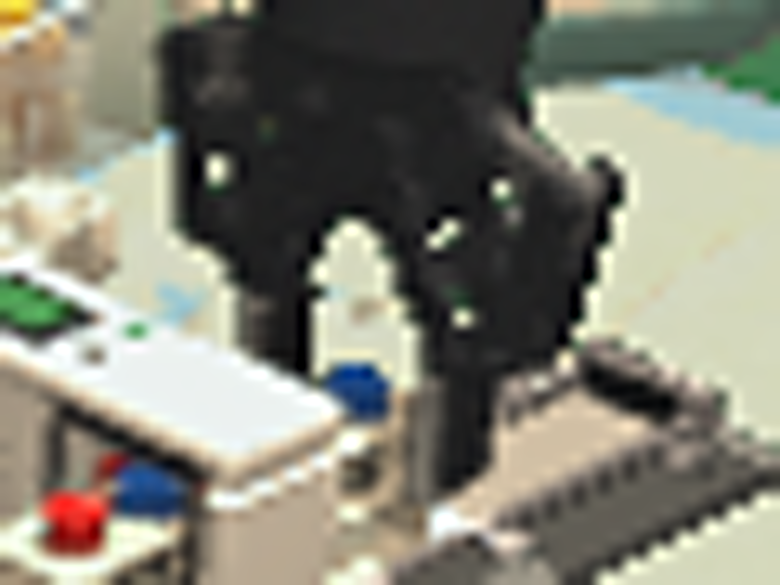

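Call:
carry_out:
  series:
    - {"x":-0.5,"y":-3,"z":2,"rx":0,"ry":0,"rz":0,"grip":50}
    - {"x":-0.5,"y":-3,"z":2,"rx":0,"ry":0,"rz":0,"grip":40}
    - {"x":-0.5,"y":-3,"z":2,"rx":0,"ry":0,"rz":0,"grip":25}
    - {"x":-0.5,"y":-3,"z":2,"rx":0,"ry":0,"rz":0,"grip":20}
    - {"x":-0.5,"y":-3,"z":2,"rx":0,"ry":0,"rz":0,"grip":20}
    - {"x":-0.5,"y":-3,"z":2,"rx":0,"ry":0,"rz":0,"grip":20}
    - {"x":-0.5,"y":-3,"z":2,"rx":0,"ry":0,"rz":0,"grip":20}
  newtons: 40

```text
time: 12.65
eef_pos: [0.487, -0.1174, 0.0641]
tcp_rot: [0.996, -0.084, 0.0, -0.0]
wrist_force: [-0.3, -0.5, 5.5]
opening: 0.337
```

```bash
python3 go.py .4796,-.1600,.0645,-.168 .4683,-.2265,.0645,-.168
```

```text
t 12.65 pos [ 0.487  -0.1174  0.0641] yaw -0.1679 F [-0.3 -0.5  5.5] op 0.337 q [ 0.27  0.87 -0.21  2.07  0.66  0.27 -0.67] tip 0.025
.4796,-.1600,.0645,-.168 [-0.2 43.3 -0.4] [-0.0001 -0.0009  0.0001]
.4683,-.2265,.0645,-.168 [ -0.2 110.7  -0.4] [-0.0001 -0.0009  0.0001]
```

Call:
carry_out:
  series:
    - {"x":0,"y":8,"z":-0.5,"rx":0,"ry":0,"rz":0,"grip":20}
    - {"x":0,"y":18,"z":-0.5,"rx":0,"ry":0,"rz":0,"grip":20}
    - {"x":0,"y":28,"z":-0.5,"rx":0,"ry":0,"rz":0,"grip":20}
    - {"x":0,"y":38,"z":-0.5,"rx":0,"ry":0,"rz":0,"grip":20}
    - {"x":0,"y":48,"z":-0.5,"rx":0,"ry":0,"rz":0,"grip":20}
    - {"x":0,"y":58,"z":-0.5,"rx":0,"ry":0,"rz":0,"grip":20}
    - {"x":0,"y":68,"z":-0.5,"rx":0,"ry":0,"rz":0,"grip":20}
    - {"x":0,"y":78,"z":-0.5,"rx":0,"ry":0,"rz":0,"grip":20}
    - {"x":0,"y":88,"z":-0.5,"rx":0,"ry":0,"rz":0,"grip":20}
    - {"x":0,"y":95,"z":-0.5,"rx":0,"ry":0,"rz":0,"grip":20}
    - {"x":0,"y":95,"z":-0.5,"rx":0,"ry":0,"rz":0,"grip":20}
    - {"x":0,"y":95,"z":-0.5,"rx":0,"ry":0,"rz":0,"grip":20}

```text
time: 13.85
eef_pos: [0.4703, -0.2132, 0.0642]
tcp_rot: [0.996, -0.085, -0.0, 0.001]
wrist_force: [0.2, -3.1, 2.6]
opening: 0.339
```

```bash
python3 look.py 10;python3 go.py .4683,-.2265,.0645,-.168; python3 - <<'E'
from ov import *
c=pickle.load(open("scene10.pkl","rb"))
draw(c,[],(345,150),(80,60),9.5,"pics/o14.png")
E
```

```text
t 13.95 pos [ 0.4704 -0.2125  0.0642] yaw -0.1692 F [-0.  -3.1  2.5] op 0.337 q [ 0.5   0.88 -0.27  2.02  0.69  0.33 -0.51] tip 0.025
.4683,-.2265,.0645,-.168 [ 0.3 14.1 -0.3] [ 0.0022  0.0006 -0.0012]
```

View pics/o14.png

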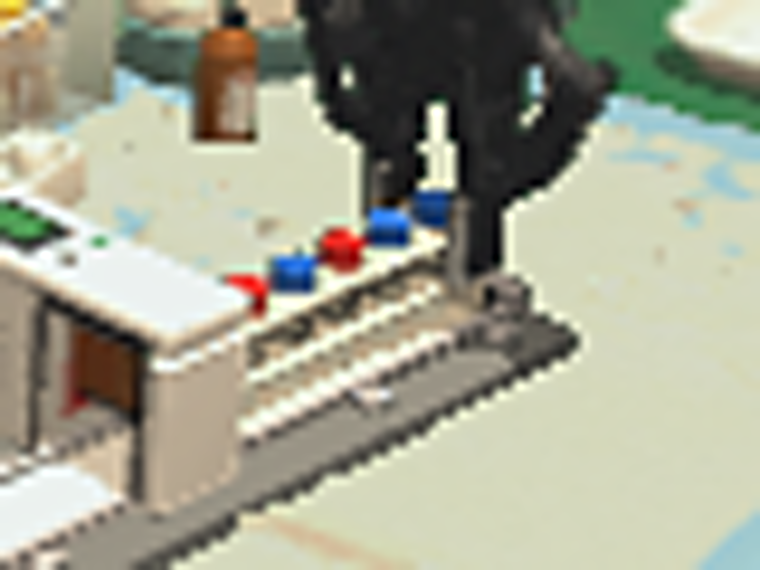

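View pics/t10.png

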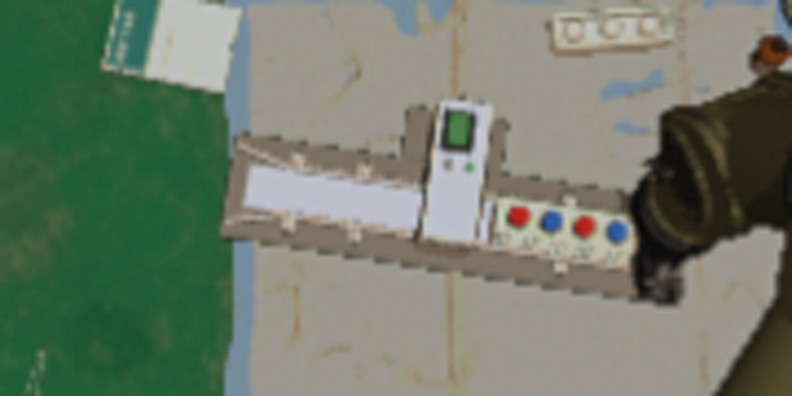

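Call:
carry_out:
  series:
    - {"x":0,"y":2,"z":0,"rx":0,"ry":0,"rz":0,"grip":20}
    - {"x":0,"y":4,"z":0,"rx":0,"ry":0,"rz":0,"grip":20}
    - {"x":0,"y":6,"z":0,"rx":0,"ry":0,"rz":0,"grip":20}
    - {"x":0,"y":6,"z":0,"rx":0,"ry":0,"rz":0,"grip":20}

```text
time: 14.35
eef_pos: [0.4703, -0.216, 0.0642]
tcp_rot: [0.997, -0.083, 0.0, -0.001]
wrist_force: [0.8, 3.9, 4.6]
opening: 0.338
```

Call:
carry_out:
  series:
    - {"x":0,"y":1.5,"z":0,"rx":0,"ry":0,"rz":0,"grip":20}
    - {"x":0,"y":3,"z":0,"rx":0,"ry":0,"rz":0,"grip":20}
    - {"x":0,"y":3,"z":0,"rx":0,"ry":0,"rz":0,"grip":20}

```text
time: 14.65
eef_pos: [0.4699, -0.2181, 0.0642]
tcp_rot: [0.997, -0.083, 0.001, -0.001]
wrist_force: [0.6, 6.9, 5.5]
opening: 0.344
```

```bash
python3 look.py 11;python3 go.py; python3 - <<'E'
from ov import *
c=pickle.load(open("scene11.pkl","rb"))
draw(c,[],(370,160),(50,38),15,"pics/o15.png")
p=np.array([.4975,-.0545])-.114*np.array([.1672,.9859])
c=pickle.load(open("top11.pkl","rb"))
draw(c,[([*p,-.168],rack_lines(16))],(370,180),(70,45),11,"pics/o16.png")
draw(c,[],(370,180),(70,45),11,"pics/o17.png")
E
```

```text
t 14.75 pos [ 0.4699 -0.2182  0.0642] yaw -0.1662 F [1.9 5.8 5.8] op 0.339 q [ 0.52  0.89 -0.28  2.01  0.69  0.34 -0.5 ] tip 0.025
```

View pics/o15.png

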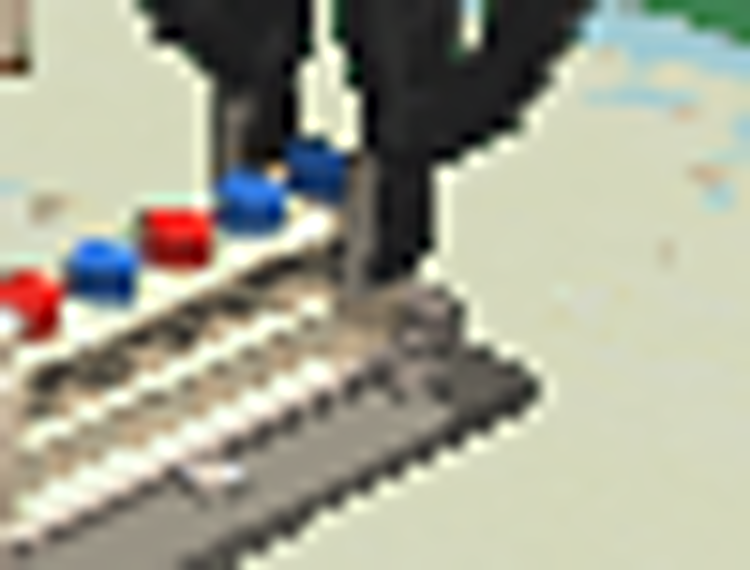

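View pics/o16.png

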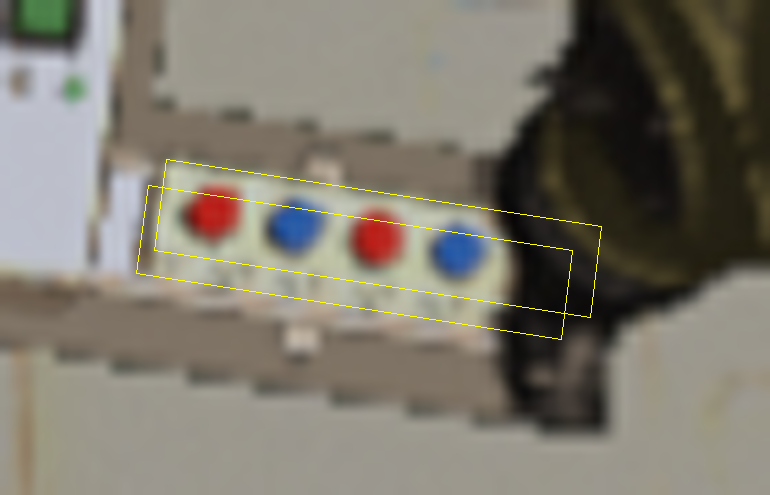

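Call:
carry_out:
  series:
    - {"x":0,"y":1.5,"z":-0.5,"rx":0,"ry":0,"rz":0,"grip":20}
    - {"x":0,"y":3,"z":-0.5,"rx":0,"ry":0,"rz":0,"grip":20}
    - {"x":0,"y":3,"z":-0.5,"rx":0,"ry":0,"rz":0,"grip":20}
    - {"x":0,"y":3,"z":-0.5,"rx":0,"ry":0,"rz":0,"grip":20}

```text
time: 15.15
eef_pos: [0.4698, -0.219, 0.0646]
tcp_rot: [0.997, -0.082, 0.001, -0.003]
wrist_force: [1.0, 9.5, 5.7]
opening: 0.334
```

Call:
carry_out:
  series:
    - {"x":0,"y":1.5,"z":0,"rx":0,"ry":0,"rz":0,"grip":20}
    - {"x":0,"y":3,"z":0,"rx":0,"ry":0,"rz":0,"grip":20}
    - {"x":0,"y":3,"z":0,"rx":0,"ry":0,"rz":0,"grip":20}
    - {"x":0,"y":3,"z":0,"rx":0,"ry":0,"rz":0,"grip":20}

```text
time: 15.55
eef_pos: [0.4697, -0.2197, 0.0648]
tcp_rot: [0.997, -0.081, 0.001, -0.004]
wrist_force: [0.4, 14.1, 8.7]
opening: 0.339
```

Call:
carry_out:
  series:
    - {"x":0,"y":-3,"z":0,"rx":0,"ry":0,"rz":0,"grip":20}
    - {"x":0,"y":-3,"z":0,"rx":0,"ry":0,"rz":0,"grip":20}
    - {"x":0,"y":-3,"z":0,"rx":0,"ry":0,"rz":0,"grip":20}

```text
time: 15.85
eef_pos: [0.4698, -0.219, 0.0646]
tcp_rot: [0.997, -0.082, 0.001, -0.003]
wrist_force: [0.3, 9.7, 5.6]
opening: 0.336
```

Call:
carry_out:
  series:
    - {"x":0,"y":-2,"z":0,"rx":0,"ry":0,"rz":0,"grip":20}
    - {"x":0,"y":-3,"z":0,"rx":0,"ry":0,"rz":0,"grip":20}
    - {"x":0,"y":-3,"z":0,"rx":0,"ry":0,"rz":0,"grip":20}

```text
time: 16.15
eef_pos: [0.4699, -0.2184, 0.0643]
tcp_rot: [0.997, -0.083, 0.0, -0.001]
wrist_force: [0.6, 6.4, 2.0]
opening: 0.336
```

Call:
carry_out:
  series:
    - {"x":0,"y":0,"z":0,"rx":0,"ry":0,"rz":0,"grip":35}
    - {"x":0,"y":0,"z":0,"rx":0,"ry":0,"rz":0,"grip":50}
    - {"x":0,"y":0,"z":0,"rx":0,"ry":0,"rz":0,"grip":60}
    - {"x":0,"y":0,"z":0,"rx":0,"ry":0,"rz":0,"grip":60}
    - {"x":0,"y":0,"z":0,"rx":0,"ry":0,"rz":0,"grip":60}
    - {"x":0,"y":0,"z":-20,"rx":0,"ry":0,"rz":0,"grip":60}
    - {"x":0,"y":0,"z":-55,"rx":0,"ry":0,"rz":0,"grip":60}
    - {"x":0,"y":0,"z":-100,"rx":0,"ry":0,"rz":0,"grip":60}
    - {"x":0,"y":20,"z":-140,"rx":0,"ry":0,"rz":0,"grip":60}
    - {"x":0,"y":60,"z":-160,"rx":0,"ry":0,"rz":0,"grip":60}
    - {"x":0,"y":100,"z":-170,"rx":0,"ry":0,"rz":0,"grip":60}
    - {"x":0,"y":130,"z":-170,"rx":0,"ry":0,"rz":0,"grip":60}

```text
time: 17.35
eef_pos: [0.4472, -0.3518, 0.2366]
tcp_rot: [0.996, -0.085, 0.001, 0.002]
wrist_force: [0.6, 0.2, -0.1]
opening: 0.701
```

```bash
python3 look.py 12;python3 go.py; python3 - <<'E'
from ov import *
p=np.array([.4975,-.0545])-.114*np.array([.1672,.9859])
c=pickle.load(open("scene12.pkl","rb"))
draw(c,[],(360,155),(65,48),12,"pics/o18.png")
c=pickle.load(open("top12.pkl","rb"))
draw(c,[],(370,175),(70,50),11,"pics/o20.png")
E
```

```text
t 17.45 pos [ 0.445  -0.3544  0.2345] yaw -0.1775 F [-0.3 -0.6 -0.8] op 0.704 q [ 0.92  0.69 -0.56  1.75  0.48  0.84 -0.04] tip 0.025
```

View pics/o18.png

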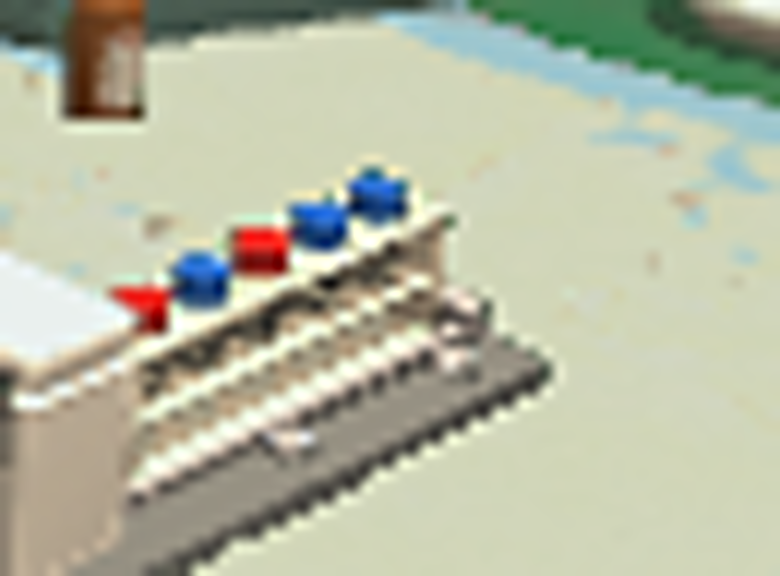

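View pics/o20.png

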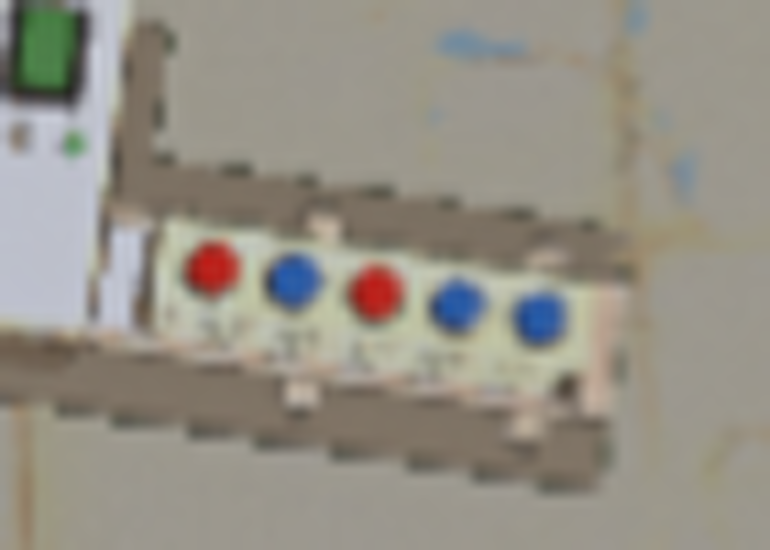

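```bash
python3 - <<'E'
from h import *
T=pickle.load(open("top12.pkl","rb"));S=pickle.load(open("scene12.pkl","rb"))
ct=crop([(213,269),(294,281),(376,294),(458,306),(540,319)],(370,175),11)
cs=crop([(201,279),(260,250),(320,224),(378,197)],(360,155),12)
Y=np.arange(2,-3,-1)*.0268
def f(a,c,q,Y):return (proj(c,w(a,np.c_[0*Y,Y,0*Y+.066]))-q).ravel()
for n,c,q,y in(("T",T,ct,Y),("S",S,cs,Y[1:])):
    a=least_squares(f,[.48,-.16,-.168],args=(c,q,y)).x
    for r in([.4975,-.0545,-.168],[.4982,-.0537,-.1668],[.4958,-.055,-.169]):
        d=a[:2]-r[:2];th=r[2];print(n,a.round(4),"reader x,y",((np.cos(th)*d[0]+np.sin(th)*d[1])*1e3).round(1),((-np.sin(th)*d[0]+np.cos(th)*d[1])*1e3).round(1))
# bumper face bottom in T
q=crop([(672,250),(664,305)],(310,160),6)
for r in([.4975,-.0545,-.168],[.4982,-.0537,-.1668]):print(proj(T,w(r,np.array([[.018,-.185,.016],[-.018,-.185,.016]]))),q)
E
```

```text
T [ 0.477  -0.1653 -0.1664] reader x,y -1.7 -112.7
T [ 0.477  -0.1653 -0.1664] reader x,y -2.3 -113.6
T [ 0.477  -0.1653 -0.1664] reader x,y 0.1 -111.9
S [ 0.4768 -0.16   -0.1669] reader x,y -2.7 -107.4
S [ 0.4768 -0.16   -0.1669] reader x,y -3.4 -108.3
S [ 0.4768 -0.16   -0.1669] reader x,y -1.0 -106.7
[[421.62237965 201.49918798]
 [420.48155312 211.15453286]] [[421.58333333 201.25      ]
 [420.25       210.41666667]]
[[421.39585891 201.25249665]
 [420.26615174 210.90794656]] [[421.58333333 201.25      ]
 [420.25       210.41666667]]
```

```bash
python3 - <<'E'
from h import *
c=pickle.load(open("top12.pkl","rb"));a=pickle.load(open("top0.pkl","rb"))
d=cv2.absdiff(c["frame"],a["frame"]).max(2);cv2.imwrite("pics/d.png",np.vstack([c["frame"][90:270],cv2.cvtColor(d[90:270]*2,cv2.COLOR_GRAY2BGR)]))
E
```

```text
(no output)
```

View pics/d.png

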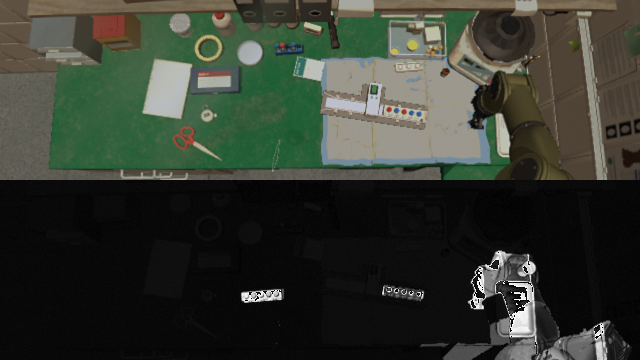

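The difference picture shows that only the rack and the arm have changed. Everything else on the bench is where it was, so I'm handing in.

```bash
python3 -c "
from workcell import arm
print(arm.finish_job())"
```

```text
the job is handed in; nothing more can be done
None
```

The rack is logged through the reader and stands upright against the end stop. I handed in after about 17.5 s on the robot's clock.

I gripped it at its trailing end, fed it in through the splayed guides and slid it under the arch. I let go there, took it again at its leading end on the far side and pulled it to the stop. At the end it stalled against a contact force that rose to about 14 N. I then released it and moved the arm clear.

**Final position:**
- **Top camera:** the rack's centre is at about reader y = -112 to -114 mm (nominal -114), lined up with the lane.
- **Scene camera:** it read -107 to -108 mm against the shared reader fit, so the two cameras disagree. By a rough estimate it comes to about -114 against that camera's own reader fit, so I put the gap down to calibration.
- **Bumper contact:** I didn't see it directly. It rests on the stalled motion and the position match.

**Rest of the bench:** a before-and-after top picture shows only the rack and the arm changed, so the other things were left where they were. The flap looked shut again after the rack had passed. The highest wrist force I read was about 17 N.

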